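Seat a blank in the leaf jig and close the leaf over it

ROBOT

A 6-joint arm with a two-finger parallel gripper is mounted at the origin on the work surface. World frame = base frame: x ahead of the robot, y to its left, z up, the work surface at z = 0. Lengths are in mm, angles in rad, forces in N, time in s.
With the tool pointing down it reaches from about 275 to 1000 mm from the base axis. Payload 8.4 kg.
Tool frame: the origin (TCP) lies on the centre line of the jaws, within the pads' length; the fingertips stand 17 mm ahead of it and the grasp point (between the pads) lies 2 mm behind it (r.tcp_to_tips is the z of the fingertips in the tool frame, in mm); z points along the fingers, y is the direction in which the jaws open and shut (so a half turn about z gives the same grasp; the last joint's range is limited). The gripper opens to 85 mm and grips with 20 to 120 N. Pads are 22 mm wide; open, the fingers measure 114 mm over their backs; the gripper's body (76 mm by 85 mm) begins 54 mm behind the grasp point. The pads swing forward as they close: fully open they stand 13 mm farther back than shut.
Start: joints at [-1.251, 0.353, 1.633, -0, 1.155, -0.002], TCP at [197.67, -592.92, 248.281] pointing down, gripper open.
Joint ranges: [-2.63, 2.63], [-0.92, 2.1], [0.06, 2.66], [-1.3, 4.44], [0, 2.69], [-3.02, 3.02]. Speed limits (rad/s): [2.22, 2.22, 2.79, 3.14, 3.14, 3.14].

INTERFACE

Orientations are given as [roll, pitch, yaw] about the fixed x, y, z axes, in that order (R = Rz(yaw) Ry(pitch) Rx(roll)).
In Python, from rig import r, cams, job gives the robot as it stands.
- The arm moves only by the tool drive_tool, never from a script. Its argument "deltas" is a list of rows, each a list of 4 numbers: the shift along the tool's x, y, z in cm, then the turn about the tool's z in rad. In form: [[x, y, z, roll], ...]. A call has 1 to 12 rows; each row shifts and turns the commanded pose from where the row before left it, along the tool's axes as they then stand; what a row does not reach is not made up. A row lasts 1/12 s, in which the tool goes at most 41.7 mm and 7.16 degrees, less where a joint would pass 70% of its speed; a pose out of reach is approached as far as the arm can. A call with a gripper value outside its range is refused whole. "jaw" is the closure, from 0 (fully open) to 1 (shut), set as the call begins (left out, the last holds). The fingers move at their own pace and stop on an object; "force" is the grip in N (left out, the last holds). Time passes only in rows, so rows that do not move let the fingers close. It gives the time, the measured TCP pose, the force and the opening at its end, in the units of the state.
- r.sense(): the state, without advancing time (a new reading comes with each control period).
- cams.grab_frame(name): name is "scene" or "top" or "wrist"; returns (picture, depth): 480x640x3 uint8, red, green, blue; 480x640 float32, mm along the optical axis (not along the pixel's ray), 0 where there is no reading.
- cams.camera_params(name): a dict with "fx", "fy", "cx", "cy" (pixels), "R" (3x3) and "t" (3): a world point X has camera coordinates R X + t. Camera axes: x right, y down, z forward; pixel columns grow to the right and rows downward; lengths in mm; the calibration is good to about 2 mm. The wrist camera is an equidistant fisheye: a pixel r from the principal point sees the ray r / f radians off the axis. A picture is of the moment at which its call begins: read the wrist's pose just before it. camera_params takes no time and is no camera call; for the wrist camera it gives the pose at the moment of the call.
- job.sign_off(): hands the job in, once; it reports no verdict.
The state is a dict: "clock": time; "qpos": joint angles; "qvel": joint speeds; "joint_efforts": joint torques, N m; "eef_pos": TCP position; "tcp_rot": TCP orientation; "contact_force": force on the tool from outside, world axes, zero at the start; "wrist_torque": the same for the moment, N m; "opening": opening from 0.0 (shut) to 1.0 (fully open).
Only numpy, scipy, OpenCV 4.12 (cv2) and the standard library are available. Lean on these libraries where they do the work, as an engineer would, in place of code of your own. Each camera call takes 0.05 s, during which the arm holds its last target. There are 200 camera calls.

TASK

Get the drilling jig ready: first, with the leaf still open, push the wooden blank along its channel with a fingertip until it is fully home against the aluminium end stop. Then put a fingertip under the leaf's lift tab, swing the leaf up over its spine and press it gently down flat on the fences above the blank, without slamming it. Use only fingertip pushes: nothing is gripped or lifted out, the other things on the bench stay as they are, and you finish clear of everything.

Things in the scene. Friction and masses are not known exactly. Their poses are not given: they have to be found in the camera images.
- jig: Leaf jig screwed to the bench, turned up to 0.3 rad. Plywood base, in its frame x -110..110, y -125..115, 18 mm thick; channel for the blank on its right half (-y), wooden rest rail under the open leaf on its left. Origin: on the bench below the middle of the spine; x along spine and channel, away from the robot at yaw 0; y left; z up. Hinge ears at x = -85 and 85, y = 5, 72 mm high.
- channel_mouth (a point): Middle of the channel floor's open near end: jig frame x = -95, y = -61 mm, 36 mm above the bench. The channel runs along the jig's x to the stop at x = 80, between two wooden fences (x -85..95, inner faces 92 mm apart, each 12 mm wide, tops 58 mm above the bench). The bench in front of it is free.
- stop_face (a point): Middle of the end stop's face that the blank must meet: in the jig's frame at x = 80, y = -61 mm, 45 mm above the bench. The stop is an aluminium bar 92 mm across and 20 mm high.
- blank: Loose plain wooden block 140 (x) x 90 (y) x 18 mm, about 0.15 kg, lying in the jig's channel with 1 mm of play at each side, 25 to 52 mm short of the stop. Origin: centre of its underside (36 mm above the bench); x along the channel. Its end nearer the robot lies 70 mm back from the origin; pushed fully home, its origin is at x = 10 mm in the jig's frame and its near end at x = -60 mm.
- leaf: The hinged aluminium leaf. Origin: on the hinge axis (the spine), middle of its length: jig frame x = 0, y = 0, 62 mm above the bench. x along the spine; y points from the spine to the free edge; z is up when the leaf is open, down when it is closed.
- leaf_angle (a joint): Angle of the leaf about the spine, rad. 0: open, level on the left (+y) rest rail; 1.57: upright; 3.14: closed, flat on the fences. Starts at 0 to 0.3. Aluminium plate 150 (x) x 114 x 8 mm, 0.4 kg, its edge 120 mm from the spine, six drill bushes 6 mm proud on the face that is on top when closed. Stiff hinge (0.38 N m): stays where it is left, needs 1 to 6 N at the tab, does not fall.
- lift_tab (a point): Centre of the flat tab fixed to the leaf's free edge near the robot's end: 50 (x) x 45 x 8 mm. The point is at half its thickness, x = -50 mm in the jig's frame, 142.5 mm out from the spine (it spans 120..165 mm). Its y axis points away from the spine; z is up when open, down when closed. Open, it has 58 mm or more of free air down to the bench; bench to its left and nearer the robot is clear.
- masking_tape: Bystander: roll of masking tape lying flat, 100 mm diameter, 25 mm high, near the right of the jig, origin at its underside.
- glue: Bystander: white glue bottle standing, 58 mm diameter, 165 mm high, right of the jig at its far end, origin at its underside.
- tape_measure: Bystander: tape measure lying flat, 72 mm wide, 36 mm high, beyond the jig's far end, origin at its underside.
- drilled_piece: Bystander: a finished piece, 140 x 90 x 18 mm with six holes, lying on the bench left of the jig, towards its far end, origin at its underside.
- cordless_drill: Bystander: cordless drill standing on its battery, 205 mm high, far left, origin at its underside.
- square: Bystander: steel combination square lying flat, blade 200 mm, far right, origin at the middle of the blade, on the bench.
- cup: Bystander: red cup, 100 mm high, far right, origin at its underside.
- sanding_block: Bystander: cork sanding block 110 x 65 x 40 mm, far left, origin at its underside.
Not all that is in view belongs to the job. Leave any black or pink look-alike of the blank alone.

How it is judged (in metres and radians):
On the way, in this order (a step that is already met when the one before it is completed fails the run):
1. the blank is home against the end stop while the leaf is still open (x of blank in the frame of jig above 0.007 m and z of blank in the frame of jig below 0.04 m and value of joint leaf_angle below 0.8 rad), for 0.2 s.
2. the leaf lies flat on the fences over the blank (x of blank in the frame of jig above 0.007 m and z of blank in the frame of jig below 0.04 m and value of joint leaf_angle above 3.08159 rad), for 0.2 s.
At the end, for the whole second after the job is handed in: The blank's end is within 3 mm of the end stop and it lies on the channel floor, the leaf lies closed within 0.06 rad (3.4 degrees) of flat over it, and both are at rest (all of step 2 and velocity of joint leaf_angle below 0.05 rad/s and linear speed of blank below 0.02 m/s); the robot touches nothing.
It fails at once if the blank is lifted or tipped out of its channel (z of blank in the frame of jig above 0.046 m or angle between blank's own z axis and vertical above 0.15 rad).
It fails at once if the leaf is slammed (it turns shut faster than 4 rad/s) (velocity of joint leaf_angle above 4 rad/s).
It fails at once if the leaf is gripped or forced while it is swung over (over 35 N from the fingers before it is nearly down) (contact force between the fingers and leaf above 35 N and value of joint leaf_angle below 2.8 rad).
It fails at once if the leaf is pressed down with over 80 N (contact force between the fingers and leaf above 80 N).
It fails at once if a bystander is moved more than 25 mm or tipped over (distance of any of masking_tape, glue, tape_measure, drilled_piece, cordless_drill, square, cup, sanding_block from where it was at the start of the episode above 0.025 m or angle between any of masking_tape, glue, tape_measure, drilled_piece, cordless_drill, square, cup, sanding_block's own z axis and vertical above 0.4 rad).
It also fails if it takes over 53 s, if anything falls off the work surface, if the arm or the gripper's body presses on something with over 40 N, if the wrist force passes 120 N, or if a joint passes its speed limit or range.

## Working session

There is one attempt and no reset: what is moved stays moved. The work goes in short steps, Python scripts to look and compute and a tool call to move; the robot and the scene stay as the last step left them, time stands still between calls to the robot, and variables do not carry over. Pictures are saved under pics/ and viewed, about 8 in all and at most 12, crops included, and the job is handed in when it is done.

Besides the shell and the picture viewer there is one more tool, called after "Request:" in YAML: its name, and indented under it one key for each argument. drive_tool: Moves the arm, as the interface text tells. Its arguments: {"type":"object","properties":{"deltas":{"type":"array"},"jaw":{"type":"number"},"force":{"type":"number"}},"required":["deltas"]}

```bash
mkdir -p pics; ls
python3 - <<'E'
from rig import r,cams,job
import cv2,numpy as np
print(r.sense(), r.tcp_to_tips)
for n in ["top","scene"]:
    p,d=cams.grab_frame(n); cv2.imwrite(f"pics/{n}0.png",p[:,:,::-1]); np.save(f"pics/{n}0.npy",d)
    c=cams.camera_params(n); print(n,c); np.savez(f"pics/{n}0c.npz",**c)
E
```

```text
pics
{'clock': 0.0, 'qpos': array([-1.25138492e+00,  3.53628508e-01,  1.63414144e+00,  5.22806046e-06,
        1.15521738e+00, -2.39399987e-03]), 'qvel': array([-7.04639906e-04, -5.37123793e-04,  3.65119602e-04,  6.08459426e-04,
        4.11802402e-05,  2.58143977e-03]), 'joint_efforts': array([-4.23548427e-04, -6.05252481e+01, -3.42065191e+01, -9.28525856e-05,
        9.41554550e-03,  1.10214353e-05]), 'eef_pos': array([ 197.53498638, -592.47634086,  247.57081369]), 'tcp_rot': array([-3.14019800e+00, -8.11893946e-06,  3.21803289e-01]), 'contact_force': array([-0.15162123,  0.59481583,  0.09499551]), 'wrist_torque': array([0.00083268, 0.00740004, 0.00870193]), 'opening': 1.0008018277967148} 17.0
top {'fx': 488.3505484556033, 'fy': 488.3505484556033, 'cx': 319.15155189027365, 'cy': 239.66481918795049, 'R': array([[ 0.01601399, -0.99948596, -0.02777365],
       [-0.98716314, -0.0113897 , -0.15930855],
       [ 0.15891032,  0.02996829, -0.98683809]]), 't': array([   4.18256855,  556.5031864 , 1164.33779666])}
scene {'fx': 524.849903341135, 'fy': 524.849903341135, 'cx': 315.9348722803027, 'cy': 234.4581207546713, 'R': array([[ 0.18663991,  0.98237062,  0.01065372],
       [ 0.61051597, -0.10748175, -0.78467695],
       [-0.76969851,  0.1529563 , -0.61981334]]), 't': array([ -86.43842026, -259.48494886, 1862.38631558])}
```

View pics/top0.png

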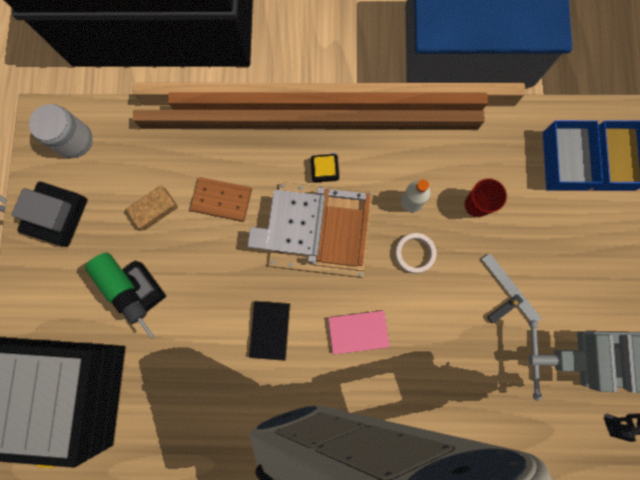

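View pics/scene0.png

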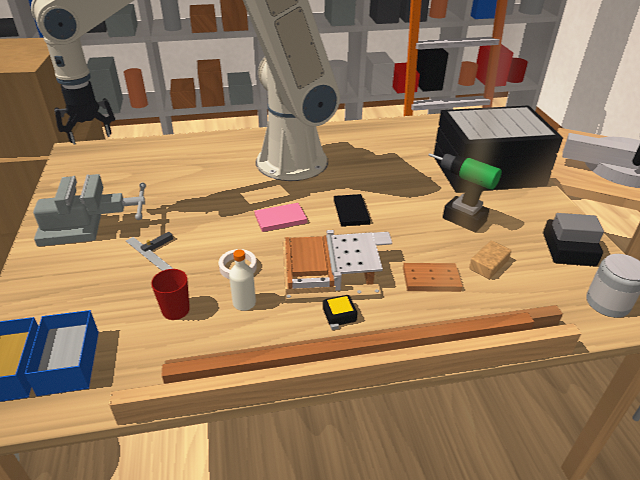

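Top view: the jig is at about (318,228), with the open leaf at (295,222), the tab at (259,240) and the wooden blank in the channel at (343,235). Possible look-alikes are black (269,330), pink (358,332) and the drilled piece (220,199). I choose the plain wooden block in the channel. Next is a close crop with heights.

```bash
cat > h.py <<'E'
import numpy as np,cv2
def cloud(n,tag):
    c=np.load(f"pics/{n}{tag}c.npz"); d=np.load(f"pics/{n}{tag}.npy").astype(float)
    v,u=np.mgrid[:480,:640]
    P=np.stack([(u-c['cx'])/c['fx']*d,(v-c['cy'])/c['fy']*d,d],-1)
    return (P-c['t'])@c['R']
def proj(c,X): 
    q=np.asarray(X,float)@c['R'].T+c['t']; return np.stack([q[...,0]/q[...,2]*c['fx']+c['cx'],q[...,1]/q[...,2]*c['fy']+c['cy']],-1)
E
python3 - <<'E'
from h import *
W=cloud('top','0'); Z=W[...,2]
im=cv2.imread('pics/top0.png')[170:290,235:385]
a=cv2.resize(im,None,fx=5,fy=5,interpolation=cv2.INTER_CUBIC)
for k in range(0,150,20): cv2.putText(a,str(235+k),(k*5,10),0,.4,(0,0,255))
for k in range(0,120,20): cv2.putText(a,str(170+k),(0,k*5+5),0,.4,(0,0,255))
cv2.imwrite('pics/crop0.png',a)
print(Z[180:280:6,245:380:6].round().astype(int))
# leaf points
for (u,v) in [(259,240),(295,222),(285,250),(343,235),(343,255),(345,195)]: print((u,v),W[v,u].round(1))
E
```

```text
[[   4    2    0    2    0   -5   -3    3   -5    0    0   -1   27   18
    16   13    1   -6    0   -1    0   -2   -4]
 [  17   -1   -1   -3    3   -1   12   19   22   18   13   23   18   -2
    -4    1   -1   -1    0   -2    0    3   -5]
 [  18    1    2   -2    1   71   71   66   66   69   20   21   67   68
    57   62   57   55   54   59   18   17    0]
 [  16   -4   -2   -3   -1   68   67   68   69   65   69   64   66   69
    33   39   31   39   43   52   56   37    4]
 [  16   -2    3   -2   -2   69   69   68   68   67   69   68   63   67
    34   36   37   41   33   39   59   35    1]
 [  13   -8   -2    1   -3   69   70   65   66   68   65   65   65   61
    52   57   57   52   54   49   57    1   -7]
 [   6   -2   -3    1    0 1238   65   68   66   67   65   69   62   57
    54   56   55   53   55   53   54   -2   -6]
 [   0    1   -1    1   -1   67   67   67   66   67   70   64   67   59
    55   56   47   53   54   54   59   -2    0]
 [   1   68   72   68   68   74   71   69   71   66   65   63   68   57
    55   54   54   52   54   54   52   -1    0]
 [   8   74   69   6
[... 426 characters left out ...]
52   52   53   38   33   -2    5]
 [   3    1   -3   -1   -2   19   17   18   14   16   15   70   63   52
    58   51   55   52   54   60   34   -3   -2]
 [   1   -3    0    1   20   17   18   17   18   15   18   16   32   33
    35   37   37   52   52   54   -1    2    5]
 [  -3    3   -1    1   -3   -2    0    1    1    0    5   18   18   19
    22   20   17   19   17   19    1    2   -1]
 [   1   -3   -5    2    3    0   -3    0   -2    0    3   -1   -4   -4
    -2   -2   -4    0    1   13    0    3    3]]
(259, 240) [550.2 157.8  67.6]
(295, 222) [595.7  70.9  67.9]
(285, 250) [526.6  93.8  66. ]
(343, 235) [567.1 -46.8  54.4]
(343, 255) [517.8 -47.3  52.7]
(345, 195) [667.2 -50.9  58.1]
```

View pics/crop0.png

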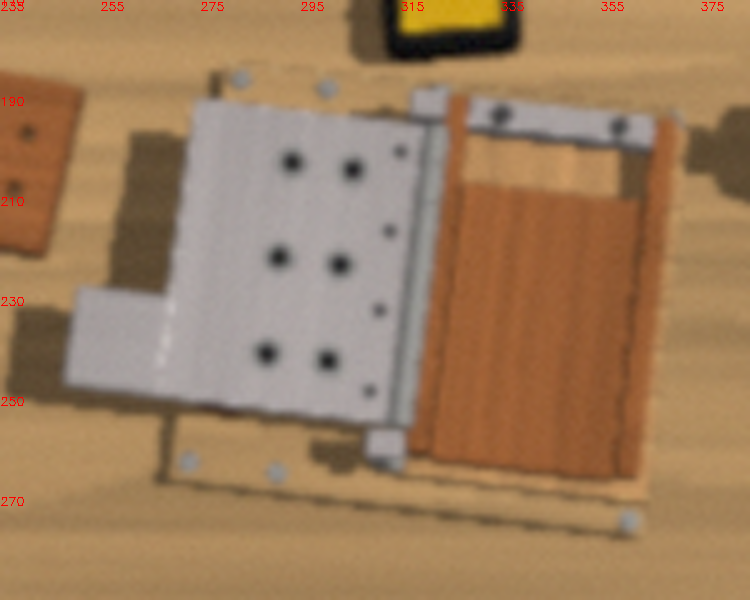

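```bash
cat >> h.py <<'E'
def jw(p,X):  # jig->world
    c,s=np.cos(p[2]),np.sin(p[2]); X=np.asarray(X,float)
    return np.stack([p[0]+c*X[...,0]-s*X[...,1],p[1]+s*X[...,0]+c*X[...,1],X[...,2]],-1)
def leafpt(x,rad,h,a): return [x,rad*np.cos(a)-h*np.sin(a),62+rad*np.sin(a)+h*np.cos(a)]
E
python3 - <<'E'
from h import *
from scipy.optimize import least_squares
c=np.load('pics/top0c.npz')
def f(p):
    a=p[3]
    X=[leafpt(-75,165,4,a),leafpt(-25,165,4,a),leafpt(75,120,4,a),leafpt(-75,6,4,a),[-110,-125,18],[95,-119,58],[-110,115,18]]
    U=[(248,246.5),(250.5,228),(273.5,190),(317,255),(362,277),(368,194),(267,266)]
    return (proj(c,jw(p,X))-np.array(U)).ravel()
s=least_squares(f,[590,10,-.1,0.02]); p=s.x
print(p,s.fun.reshape(-1,2).round(1))
np.save('jig.npy',p)
W=cloud('top','0')
def inv(P): 
    d=P[...,:2]-p[:2]; C,S=np.cos(p[2]),np.sin(p[2]); return np.stack([C*d[...,0]+S*d[...,1],-S*d[...,0]+C*d[...,1],P[...,2]],-1)
J=inv(W)
# blank extent along x in strips, by ray intersection at z=54
for u,v in [(322,262.5),(342,264),(361,265.5),(327,206.5),(344,208)]:
    best=least_squares(lambda q:proj(c,jw(p,[q[0],q[1],54]))-[u,v],[0,-60]).x; print(u,v,best.round(1))
m=(J[...,0]>-70)&(J[...,0]<70)&(J[...,1]>15)&(J[...,1]<160)&(J[...,2]>55)&(J[...,2]<110)
A=J[m]; k=np.polyfit(A[:,1],A[:,2],1); print('leaf slope',k,len(A))
for n,q in dict(tab=leafpt(-50,142.5,0,p[3]),mouth=[-95,-61,36],stop=[80,-61,45]).items(): print(n,jw(p,q).round(1))
for n in ['scene']:
    cs=np.load('pics/scene0c.npz'); print(proj(cs,jw(p,[leafpt(75,120,4,p[3]),leafpt(-75,165,4,p[3]),[95,-119,58],[-110,-125,18]])).round(1))
E
```

```text
[ 5.89355230e+02  1.37270884e+01 -9.68226949e-02  3.35711670e-02] [[-0.7  1.1]
 [-0.4 -0.6]
 [ 0.1 -0.1]
 [-4.5 -0. ]
 [ 1.7 -0. ]
 [ 2.5 -0.8]
 [ 1.6  0.4]]
322 262.5 [-89.4 -18.7]
342 264 [-87.7 -67.5]
361 265.5 [ -86.3 -113.8]
327 206.5 [ 50.9 -15.5]
344 208 [ 51.6 -57.8]
leaf slope [3.32671276e-02 6.58323135e+01] 2730
tab [553.4 160.3  66.8]
mouth [488.9 -37.8  36. ]
stop [663.1 -54.7  45. ]
[[381.2 268.1]
 [387.1 230.2]
 [286.6 282.3]
 [281.4 242.5]]
```

```bash
cat >> h.py <<'E'
def deltas(s,T,yaw=None):
    """tool-frame shift (cm) and roll to take the TCP to world T"""
    from scipy.spatial.transform import Rotation as Ro
    R=Ro.from_euler('xyz',s['tcp_rot']).as_matrix(); d=R.T@(np.asarray(T)-s['eef_pos'])/10
    return d.round(2), None if yaw is None else round(-(yaw-s['tcp_rot'][2]),3)
def status(p):
    from rig import r
    s=r.sense(); d=s['eef_pos'][:2]-p[:2]; C,S=np.cos(p[2]),np.sin(p[2])
    print('t',round(s['clock'],2),'jig xy',round(C*d[0]+S*d[1],1),round(-S*d[0]+C*d[1],1),'z',s['eef_pos'][2].round(1),'tip z',(s['eef_pos'][2]-r.tcp_to_tips).round(1),'yaw',s['tcp_rot'].round(3),'F',s['contact_force'].round(1),'op',s['opening'].round(2))
    return s
E
python3 - <<'E'
from h import *
from scipy.optimize import least_squares
c=np.load('pics/top0c.npz')
U=[(248,246.5),(250.5,228),(273.5,190),(362,277),(368,194),(267,266),(328,197),(362,277)]
def f(p):
    a=p[3]
    X=[leafpt(-75,165,4,a),leafpt(-25,165,4,a),leafpt(75,120,4,a),[-110,-125,18],[95,-119,58],[-110,115,18],[80,-15,56],[-110,-125,18]]
    return (proj(c,jw(p,X))-np.array(U)).ravel()
p=least_squares(f,[590,10,-.1,0.033],loss='soft_l1').x
p[3]=.0333; print(p,f(p).reshape(-1,2).round(1)); np.save('jig.npy',p)
for u,v in [(322,262.5),(342,264),(361,265.5),(327,206.5),(344,208)]:
    print(u,v,least_squares(lambda q:proj(c,jw(p,[q[0],q[1],54]))-[u,v],[0,-60]).x.round(1))
s=status(p); yaw=p[2]+np.pi/2
print(deltas(s,jw(p,[-150,-61,140]),yaw))
W=cloud('top','0'); m=(W[...,2]>15)&(W[...,2]<35); m[:,:390]=0;m[:,440:]=0;m[:230]=0;m[275:]=0
print('tape',W[m].mean(0), 'tab closed',jw(p,[-50,-142,62]))
E
```

```text
[ 5.89853868e+02  1.62951413e+01 -1.10492726e-01  3.33000000e-02] [[-2.  -0.1]
 [-1.5 -1.7]
 [-0.5 -0.9]
 [ 0.   0.3]
 [ 1.9 -0.3]
 [ 0.1 -0.5]
 [-0.5 -2.1]
 [ 0.   0.3]]
322 262.5 [-89.3 -22.6]
342 264 [-87.  -71.3]
361 265.5 [ -84.9 -117.5]
327 206.5 [ 50.9 -17.4]
344 208 [ 52.1 -59.7]Traceback (most recent call last):
  File "<stdin>", line 13, in <module>
  File "h.py", line 21, in status
    print('t',round(s['clock'],2),'jig xy',round(C*d[0]+S*d[1],1),round(-S*d[0]+C*d[1],1),'z',s['eef_pos'][2].round(1),'tip z',(s['eef_pos'][2]-r.tcp_to_tips).round(1),'yaw',s['tcp_rot'].round(3),'F',s['contact_force'].round(1),'op',s['opening'].round(2))
                                                                                                                                                                                                                                         ^^^^^^^^^^^^^^^^^^
AttributeError: 'float' object has no attribute 'round'
```

```bash
sed -i "s/s\['opening'\].round(2)/round(float(s['opening']),2)/" h.py
python3 - <<'E'
from h import *
from scipy.optimize import least_squares
c=np.load('pics/top0c.npz'); W=cloud('top','0'); Z=W[...,2]
im=cv2.imread('pics/top0.png'); g=cv2.cvtColor(im,cv2.COLOR_BGR2HSV)
m=((g[...,1]<70)&(g[...,2]>90)&(Z>60)&(Z<80)); m[:,:240]=0;m[:,330:]=0;m[:180]=0;m[265:]=0
m=cv2.morphologyEx(m.astype(np.uint8),cv2.MORPH_CLOSE,np.ones((5,5)))
# plate edge lines at z~67: leaf far edge x=75 and near edge x=-75 
def ray(u,v,z):
    R,t=c['R'],c['t']; o=-R.T@t; d=R.T@np.array([(u-c['cx'])/c['fx'],(v-c['cy'])/c['fy'],1]); return (o+d*(z-o[2])/d[2])[:2]
top=[];bot=[]
for u in range(277,310): 
    v=np.nonzero(m[:,u])[0]; top.append(ray(u,v.min()-.5,68)); bot.append(ray(u,v.max()+.5,68))
lef=[]
for v in range(194,222):
    u=np.nonzero(m[v])[0]; lef.append(ray(u.min()-.5,v,70))
for n,L in zip(['top','bot','lef'],map(np.array,(top,bot,lef))):
    vx,vy,x0,y0=cv2.fitLine(L.astype(np.float32),cv2.DIST_HUBER,0,.01,.01).ravel(); print(n,vx,vy,x0,y0, np.arctan2(-vx,vy) if n!='lef' else np.arctan2(vy,vx))
p=np.load('jig.npy'); print('tape')
k=(Z>15)&(Z<35); k[:,:390]=0;k[:,440:]=0;k[:230]=0;k[275:]=0
print(W[k].mean(0),'tab closed',jw(p,[-50,-142,62])); s=status(p)
E
```

```text
top 0.11569398 0.9932849 672.98883 77.90159 -0.115953654
bot 0.10752801 0.9942021 521.39813 75.300995 -0.1077363
lef 0.9939651 -0.109696984 630.98206 129.97585 -0.10991819
tape
[ 530.43048746 -229.87081447   24.28272205] tab closed [ 524.50071264 -119.32552483   62.        ]
t 0.1 jig xy -322.8 -648.4 z 247.6 tip z 230.6 yaw [-3.14   0.     0.322] F [-0.4 -0.9 -0.2] op 1.0
```

Run:
```python
from h import *
p=np.array([590.4,14.5,-.111,.033]); np.save('jig.npy',p)
s=status(p); T=jw(p,[-150,-61,140]); print(T,deltas(s,T,p[2]+np.pi/2))
from rig import r
s=dict(s);s['tcp_rot']=[np.pi,0,p[2]+np.pi/2];print(deltas(s,T))
```

```text
t 0.1 jig xy -323.2 -646.8 z 247.6 tip z 230.6 yaw [-3.14   0.     0.322] F [-0.4 -0.9 -0.2] op 1.0
[434.56602228 -29.5087649  140.        ] (array([ 40.29, -45.9 ,  10.82]), np.float64(-1.138))
(array([58.58, 17.32, 10.76]), None)
```

Request:
drive_tool:
  deltas:
    - [0, 0, 0, -0.11]
    - [0, 0, 0, -0.11]
    - [0, 0, 0, -0.11]
    - [0, 0, 0, -0.11]
    - [0, 0, 0, -0.11]
    - [0, 0, 0, -0.11]
    - [0, 0, 0, -0.11]
    - [0, 0, 0, -0.11]
    - [0, 0, 0, -0.11]
    - [0, 0, 0, -0.11]
    - [0, 0, 0, -0.04]
  jaw: 1
  force: 20

```text
clock: 1.02
eef_pos: [197.6, -592.7, 247.9]
tcp_rot: [-3.141, -0.001, 1.468]
contact_force: [-0.4, 1.1, -0.3]
opening: 0.002
```

Request:
drive_tool:
  deltas:
    - [2, 0.6, 0, 0]
    - [3, 0.9, 0, 0]
    - [3, 0.9, 0, 0]
    - [3, 0.9, 0, 0]
    - [3, 0.9, 0, 0]
    - [3, 0.9, 0, 0]
    - [3, 0.9, 0, 0]
    - [3, 0.9, 0, 0]
    - [3, 0.9, 0, 0]
    - [3, 0.9, 0, 0]
    - [3, 0.9, 0, 0]
    - [3, 0.9, 0, 0]

```text
clock: 2.02
eef_pos: [340.2, -254.9, 248.2]
tcp_rot: [-3.141, -0.0, 1.461]
contact_force: [1.1, 0.2, -0.3]
opening: -0.001
```

Request:
drive_tool:
  deltas:
    - [3, 0.9, 0, 0]
    - [3, 0.9, 0, 0]
    - [3, 0.9, 0.5, 0]
    - [3, 0.9, 1, 0]
    - [3, 0.9, 1.5, 0]
    - [3, 0.9, 1.8, 0]
    - [2.6, 0.8, 2, 0]
    - [2, 0.6, 2, 0]
    - [1, 0.2, 1.5, 0]
    - [0, 0, 0.5, 0]
    - [0, 0, 0, 0]

```text
clock: 2.93
eef_pos: [434.3, -29.1, 139.0]
tcp_rot: [-3.138, 0.0, 1.463]
contact_force: [-0.5, 0.1, -0.2]
opening: -0.002
```

Run:
```python
from h import *
from rig import r
p=np.load('jig.npy'); s=status(p); print(r.tcp_to_tips,p[2]+np.pi/2); print(deltas(s,jw(p,[-130,-61,60]),p[2]+np.pi/2))
```

```text
t 2.93 jig xy -150.4 -60.6 z 139.0 tip z 122.0 yaw [-3.138  0.     1.463] F [-0.5  0.1 -0.2] op -0.0
17.0 1.4597963267948966
(array([-0.05,  2.06,  7.9 ]), np.float64(0.004))
```

Request:
drive_tool:
  deltas:
    - [0, 0.1, 0.6, 0]
    - [0, 0.2, 1.1, 0]
    - [0, 0.2, 1.3, 0]
    - [0, 0.1, 1.5, 0]
    - [0, 0, 1.5, 0]
    - [0, 0, 1.1, 0]
    - [0, 0, 0.5, 0]
    - [0, 0, 0, 0]

```text
clock: 3.6
eef_pos: [441.0, -30.8, 64.0]
tcp_rot: [-3.141, 0.0, 1.461]
contact_force: [0.4, -0.2, 0.4]
opening: 0.003
```

```bash
cat >> h.py <<'E'
def snap(n,tag,box=None,f=4):
    from rig import cams
    p,d=cams.grab_frame(n); np.save(f"pics/{n}{tag}.npy",d); np.savez(f"pics/{n}{tag}c.npz",**cams.camera_params(n))
    a=p[:,:,::-1].copy()
    if box: a=cv2.resize(a[box[1]:box[3],box[0]:box[2]],None,fx=f,fy=f,interpolation=cv2.INTER_CUBIC)
    cv2.imwrite(f"pics/{n}{tag}.png",a)
E
python3 - <<'E'
from h import *
p=np.load('jig.npy'); s=status(p); snap('scene','1',(220,150,410,300))
c=np.load('pics/scene1c.npz')
u=proj(c,s['eef_pos']-[0,0,17]); v=proj(c,s['eef_pos']-[0,0,30]); print('tip17',u,(u-[220,150])*4,'tip30',(v-[220,150])*4)
E
```

```text
t 3.6 jig xy -143.4 -61.6 z 64.0 tip z 47.0 yaw [-3.141  0.     1.461] F [ 0.4 -0.2  0.4] op 0.0
tip17 [303.97868724 226.07583336] [335.91474895 304.30333346] tip30 [335.97792822 318.78814949]
```

View pics/scene1.png

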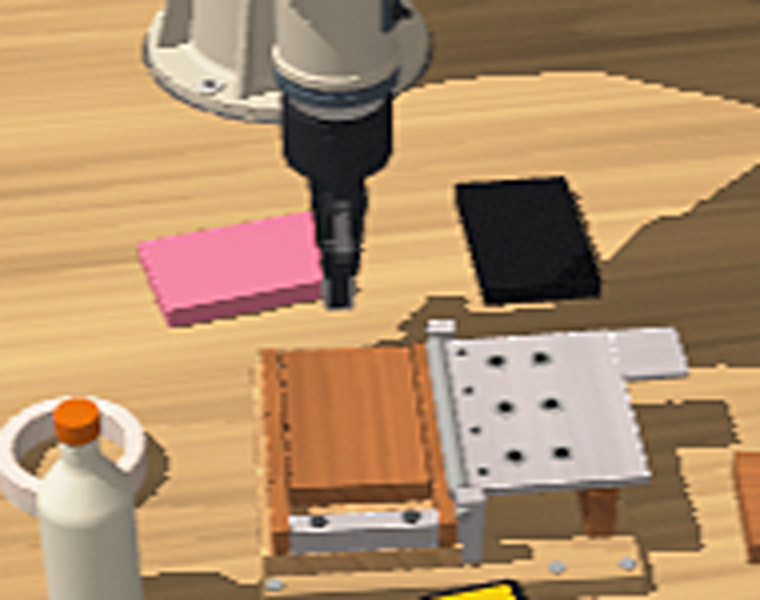

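The closed fingertip ends at crop (340,307), which matches the 17 mm tip. It is in front of the channel, in line with the blank at crop (350,420). Next I push, slowing towards the stop.

Request:
drive_tool:
  deltas:
    - [0, 0.5, 0.2, 0]
    - [0, 1, 0, 0]
    - [0, 1, 0, 0]
    - [0, 0.6, 0, 0]
    - [0, 0.5, 0, 0]
    - [0, 0.4, 0, 0]
    - [0, 0.4, 0, 0]
    - [0, 0.4, 0, 0]
    - [0, 0.4, 0, 0]
    - [0, 0.4, 0, 0]
    - [0, 0.3, 0, 0]
    - [0, 0.3, 0, 0]

```text
clock: 4.65
eef_pos: [503.2, -36.8, 62.3]
tcp_rot: [-3.141, -0.0, 1.462]
contact_force: [-1.4, -0.1, -0.2]
opening: -0.0
```

Request:
drive_tool:
  deltas:
    - [0, 0.2, 0, 0]
    - [0, 0.15, 0, 0]
    - [0, 0.1, 0, 0]

```text
clock: 4.9
eef_pos: [507.6, -37.3, 62.3]
tcp_rot: [-3.142, 0.0, 1.462]
contact_force: [-0.3, 0.8, 0.3]
opening: 0.002
```

Run:
```python
from h import *
p=np.load('jig.npy'); s=status(p)
```

```text
t 4.9 jig xy -76.6 -60.7 z 62.3 tip z 45.3 yaw [-3.142  0.     1.462] F [-0.3  0.8  0.3] op 0.0
```

Request:
drive_tool:
  deltas:
    - [0, 0.1, 0, 0]
    - [0, 0.1, 0, 0]
    - [0, 0.1, 0, 0]

```text
clock: 5.15
eef_pos: [510.4, -37.6, 62.3]
tcp_rot: [-3.141, 0.0, 1.462]
contact_force: [-0.2, -0.5, 0.7]
opening: 0.002
```

Request:
drive_tool:
  deltas:
    - [0, 0.1, 0, 0]
    - [0, 0.1, 0, 0]
    - [0, 0, 0, 0]

```text
clock: 5.4
eef_pos: [512.7, -37.9, 62.3]
tcp_rot: [3.141, -0.0, 1.462]
contact_force: [-0.4, -0.1, -0.7]
opening: 0.0
```

Request:
drive_tool:
  deltas:
    - [0, 0.1, 0, 0]
    - [0, 0.1, 0, 0]
    - [0, 0.1, 0, 0]

```text
clock: 5.65
eef_pos: [513.6, -38.0, 62.0]
tcp_rot: [-3.138, 0.0, 1.462]
contact_force: [-9.0, 0.5, 7.5]
opening: -0.003
```

Run:
```python
from h import *
p=np.load('jig.npy'); s=status(p); snap('top','2',(295,170,385,290),5)
```

```text
t 5.65 jig xy -70.5 -60.7 z 62.0 tip z 45.0 yaw [-3.138  0.     1.462] F [-9.   0.5  7.5] op -0.0
```

View pics/top2.png

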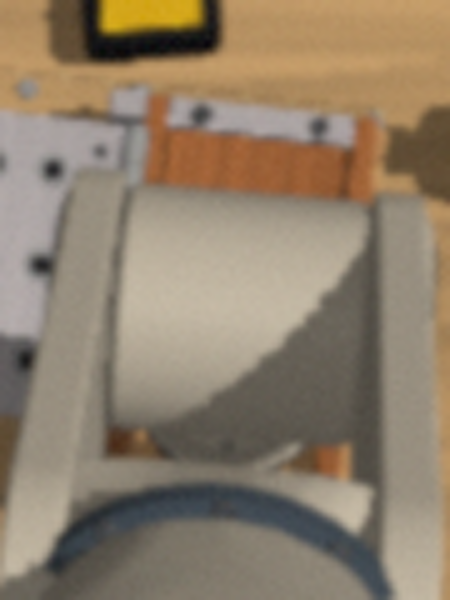

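The gap at the stop (crop 260,150) has closed and the reaction rose to 9 N, so the blank is home. I back off, rise, and go to the outside of the tab.

Request:
drive_tool:
  deltas:
    - [0, -0.2, 0, 0]
    - [0, -0.8, 0, 0]
    - [0, -1.5, -0.2, 0]
    - [0, -0.5, -1.5, 0]
    - [0, 0, -2, 0]
    - [0, 0, -2, 0]
    - [0, 0, -1.5, 0]
    - [0, 0, -0.8, 0]
    - [0, 0, 0, 0]

```text
clock: 6.45
eef_pos: [486.6, -35.0, 143.9]
tcp_rot: [3.138, -0.0, 1.462]
contact_force: [0.4, -0.1, -0.3]
opening: 0.001
```

Run:
```python
from h import *
p=np.load('jig.npy'); s=status(p); print(deltas(s,jw(p,[-50,195,142]),p[2]+np.pi/2))
snap('top','3',(235,170,385,290),5)
```

```text
t 6.45 jig xy -97.6 -60.7 z 143.9 tip z 126.9 yaw [ 3.138 -0.     1.462] F [ 0.4 -0.1 -0.3] op 0.0
(array([25.56,  4.82,  0.21]), np.float64(0.002))
```

Request:
drive_tool:
  deltas:
    - [1.5, 0.3, 0, 0]
    - [2.5, 0.5, 0, 0]
    - [3, 0.6, 0, 0]
    - [3, 0.6, 0, 0]
    - [3, 0.6, 0, 0]
    - [3, 0.6, 0, 0]
    - [3, 0.6, 0, 0]
    - [3, 0.6, 0, 0]
    - [2.2, 0.3, 0, 0]
    - [1.4, 0.1, 0, 0]
    - [0, 0, 0, 0]

```text
clock: 7.42
eef_pos: [561.0, 216.5, 140.9]
tcp_rot: [-3.141, 0.0, 1.464]
contact_force: [0.3, -0.3, 0.0]
opening: -0.002
```

Request:
drive_tool:
  deltas:
    - [0, 0, 0.5, 0]
    - [0, 0, 1.2, 0]
    - [0, 0, 1.5, 0]
    - [0, 0, 1.5, 0]
    - [0, 0, 1.5, 0]
    - [0, 0, 0.8, 0]
    - [0, 0, 0.2, 0]
    - [-0.5, 0, 0, 0]
    - [-0.4, 0, 0, 0]

```text
clock: 8.17
eef_pos: [560.3, 204.7, 70.5]
tcp_rot: [3.141, 0.0, 1.462]
contact_force: [-0.0, -1.2, 0.6]
opening: -0.001
```

Run:
```python
from h import *
p=np.load('jig.npy'); s=status(p); snap('scene','4',(290,160,420,300),4)
# blank check
c=np.load('pics/top3c.npz')
```

```text
t 8.17 jig xy -51.0 185.7 z 70.5 tip z 53.5 yaw [3.141 0.    1.462] F [-0.  -1.2  0.6] op -0.0
```

View pics/scene4.png

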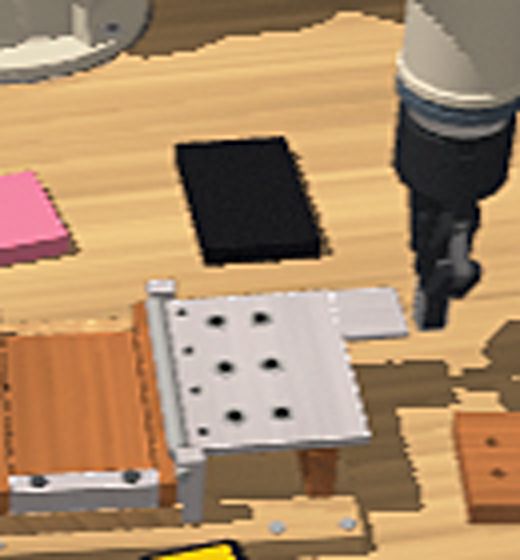

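View pics/top3.png

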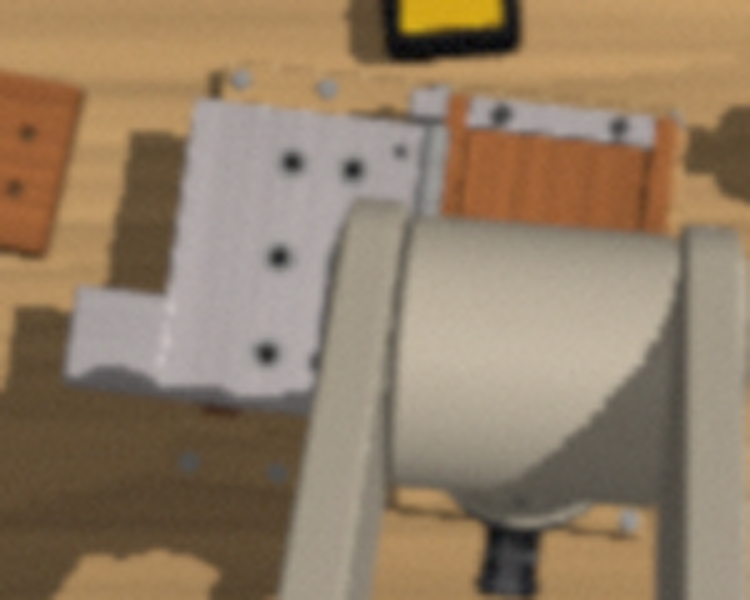

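Both views show the blank at the stop (scene crop (85,470): no gap). The fingertip at (430,320) is just outside the tab's end at (405,310). I close in until it touches.

Request:
drive_tool:
  deltas:
    - [-0.3, 0, 0, 0]
    - [-0.3, 0, 0, 0]
    - [-0.1, 0, 0, 0]
    - [-0.1, 0, 0, 0]

```text
clock: 8.55
eef_pos: [559.5, 197.3, 70.7]
tcp_rot: [3.141, -0.0, 1.462]
contact_force: [-0.0, 0.6, 0.8]
opening: -0.001
```

Request:
drive_tool:
  deltas:
    - [-0.1, 0, 0, 0]
    - [-0.1, 0, 0, 0]
    - [0, 0, 0, 0]

```text
clock: 8.8
eef_pos: [559.3, 196.1, 70.5]
tcp_rot: [3.141, -0.001, 1.461]
contact_force: [0.0, 2.7, 0.9]
opening: -0.002
```

Request:
drive_tool:
  deltas:
    - [-0.1, 0, 0, 0]
    - [-0.1, 0, 0, 0]
    - [0, 0, 0, 0]

```text
clock: 9.05
eef_pos: [559.3, 195.9, 70.6]
tcp_rot: [3.141, -0.004, 1.461]
contact_force: [-0.7, 13.6, -1.5]
opening: -0.002
```

Request:
drive_tool:
  deltas:
    - [0, 0, -0.2, 0]
    - [0, 0, -0.2, 0]
    - [0, 0, -0.2, 0]
    - [0, 0, -0.2, 0]

```text
clock: 9.38
eef_pos: [559.2, 195.5, 78.4]
tcp_rot: [3.141, -0.003, 1.461]
contact_force: [0.0, 11.0, -2.7]
opening: 0.002
```

```bash
cat >> h.py <<'E'
def ang(tag):
    p=np.load('jig.npy'); snap('scene',tag); W=cloud('scene',tag); d=W[...,:2]-p[:2]; C,S=np.cos(p[2]),np.sin(p[2])
    x=C*d[...,0]+S*d[...,1]; y=-S*d[...,0]+C*d[...,1]; z=W[...,2]
    m=(abs(x)<70)&(y>20)&(y<115)&(z>55)&(z<260)
    m[:,:] &= (np.hypot(y,z-62)<122)
    return len(y[m]),np.median(np.arctan2(z[m]-66,y[m])),np.polyfit(y[m],z[m],1)
E
python3 - <<'E'
from h import *
p=np.load('jig.npy'); s=status(p); print(ang('5'))
E
```

```text
t 9.38 jig xy -51.0 176.5 z 78.4 tip z 61.4 yaw [ 3.141e+00 -3.000e-03  1.461e+00] F [ 0.  11.  -2.7] op 0.0
(1271, np.float64(0.0915316762888059), array([ 0.0804976 , 66.66593754]))
```

The leaf slope went from 0.033 to 0.080, so the leaf lifts with the fingertip. I follow the tab's arc.

Run:
```python
import numpy as np
a=np.r_[.08:.33:.025,.33:1.6:.05]
Y=165*np.cos(a)+4*np.sin(a); Z=62+165*np.sin(a)-4*np.cos(a)
for k in range(len(a)-1): print(a[k+1].round(3),((Y[k+1]-Y[k])/10).round(2),(-(Z[k+1]-Z[k])/10).round(2), Y[k+1].round(1),Z[k+1].round(1))
```

```text
0.105 -0.03 -0.41 164.5 75.3
0.13 -0.04 -0.41 164.1 79.4
0.155 -0.05 -0.41 163.6 83.5
0.18 -0.06 -0.41 163.1 87.6
0.205 -0.07 -0.41 162.4 91.7
0.23 -0.08 -0.4 161.6 95.7
0.255 -0.09 -0.4 160.7 99.7
0.28 -0.1 -0.4 159.7 103.8
0.305 -0.11 -0.4 158.6 107.7
0.33 -0.12 -0.39 157.4 111.7
0.38 -0.27 -0.78 154.7 119.5
0.43 -0.31 -0.77 151.6 127.1
0.48 -0.34 -0.75 148.2 134.6
0.53 -0.38 -0.73 144.4 142.0
0.58 -0.42 -0.71 140.2 149.1
0.63 -0.45 -0.69 135.7 156.0
0.68 -0.49 -0.67 130.8 162.6
0.73 -0.52 -0.64 125.6 169.1
0.78 -0.55 -0.61 120.1 175.2
0.83 -0.58 -0.59 114.3 181.1
0.88 -0.61 -0.56 108.2 186.6
0.93 -0.64 -0.53 101.8 191.9
0.98 -0.66 -0.49 95.2 196.8
1.03 -0.69 -0.46 88.4 201.4
1.08 -0.71 -0.42 81.3 205.6
1.13 -0.73 -0.39 74.0 209.5
1.18 -0.75 -0.35 66.6 213.0
1.23 -0.76 -0.31 58.9 216.2
1.28 -0.78 -0.28 51.1 218.9
1.33 -0.79 -0.24 43.2 221.3
1.38 -0.8 -0.2 35.2 223.2
1.43 -0.81 -0.16 27.1 224.8
1.48 -0.82 -0.12 18.9 226.0
1.53 -0.82 -0.07 10.7 226.7
1.58 -0.82 -0.03 2.5 227.0
```

Request:
drive_tool:
  deltas:
    - [-0.05, 0, -0.35, 0]
    - [-0.05, 0, -0.4, 0]
    - [-0.06, 0, -0.41, 0]
    - [-0.06, 0, -0.41, 0]
    - [-0.07, 0, -0.41, 0]

```text
clock: 9.85
eef_pos: [559.0, 192.9, 98.5]
tcp_rot: [3.141, -0.004, 1.461]
contact_force: [-0.3, 14.1, -2.1]
opening: 0.001
```

Request:
drive_tool:
  deltas:
    - [-0.08, 0, -0.4, 0]
    - [-0.09, 0, -0.4, 0]
    - [-0.1, 0, -0.4, 0]
    - [-0.11, 0, -0.4, 0]
    - [-0.12, 0, -0.39, 0]

```text
clock: 10.27
eef_pos: [558.5, 187.9, 118.6]
tcp_rot: [3.141, -0.004, 1.461]
contact_force: [0.1, 12.8, 0.2]
opening: 0.0
```

Run:
```python
from h import *
p=np.load('jig.npy'); s=status(p); print(ang('6'))
```

```text
t 10.27 jig xy -50.9 168.8 z 118.6 tip z 101.6 yaw [ 3.141 -0.004  1.461] F [ 0.1 12.8  0.2] op 0.0
(1389, np.float64(0.34135351295606325), array([ 0.29146354, 68.91320025]))
```

Request:
drive_tool:
  deltas:
    - [-0.27, 0, -0.75, 0]
    - [-0.31, 0, -0.76, 0]
    - [-0.34, 0, -0.75, 0]
    - [-0.38, 0, -0.73, 0]
    - [-0.42, 0, -0.71, 0]

```text
clock: 10.73
eef_pos: [556.6, 170.6, 156.0]
tcp_rot: [3.14, -0.004, 1.462]
contact_force: [-0.4, 11.0, 3.1]
opening: -0.0
```

Request:
drive_tool:
  deltas:
    - [-0.45, 0, -0.69, 0]
    - [-0.49, 0, -0.67, 0]
    - [-0.52, 0, -0.64, 0]
    - [-0.55, 0, -0.61, 0]
    - [-0.58, 0, -0.59, 0]

```text
clock: 11.15
eef_pos: [553.8, 144.4, 188.1]
tcp_rot: [3.14, -0.003, 1.462]
contact_force: [-0.9, 9.1, 3.6]
opening: -0.004
```

Run:
```python
from h import *
p=np.load('jig.npy'); s=status(p); print(ang('7'))
```

```text
t 11.15 jig xy -50.7 125.0 z 188.1 tip z 171.1 yaw [ 3.140e+00 -3.000e-03  1.462e+00] F [-0.9  9.1  3.6] op -0.0
(1148, np.float64(0.8508170224512522), array([-6.04231410e-02,  1.18938352e+02]))
```

Request:
drive_tool:
  deltas:
    - [-0.61, 0, -0.56, 0]
    - [-0.64, 0, -0.53, 0]
    - [-0.66, 0, -0.49, 0]
    - [-0.69, 0, -0.46, 0]
    - [-0.71, 0, -0.42, 0]
    - [-0.73, 0, -0.39, 0]
    - [-0.75, 0, -0.33, 0]

```text
clock: 11.78
eef_pos: [548.7, 95.7, 219.8]
tcp_rot: [3.14, -0.002, 1.462]
contact_force: [0.6, 5.1, 2.9]
opening: 0.002
```

Request:
drive_tool:
  deltas:
    - [-0.76, 0, -0.25, 0]
    - [-0.78, 0, -0.2, 0]
    - [-0.79, 0, -0.15, 0]
    - [-0.8, 0, -0.1, 0]
    - [-0.81, 0, -0.05, 0]
    - [-0.82, 0, 0, 0]
    - [-0.82, 0, 0, 0]

```text
clock: 12.37
eef_pos: [541.7, 38.7, 226.0]
tcp_rot: [-3.141, 0.0, 1.462]
contact_force: [0.4, 2.9, 2.0]
opening: -0.001
```

Run:
```python
from h import *
p=np.load('jig.npy'); s=status(p); snap('scene','8',(220,80,420,290),3)
```

```text
t 12.37 jig xy -51.1 18.7 z 226.0 tip z 209.0 yaw [-3.141  0.     1.462] F [0.4 2.9 2. ] op -0.0
```

View pics/scene8.png

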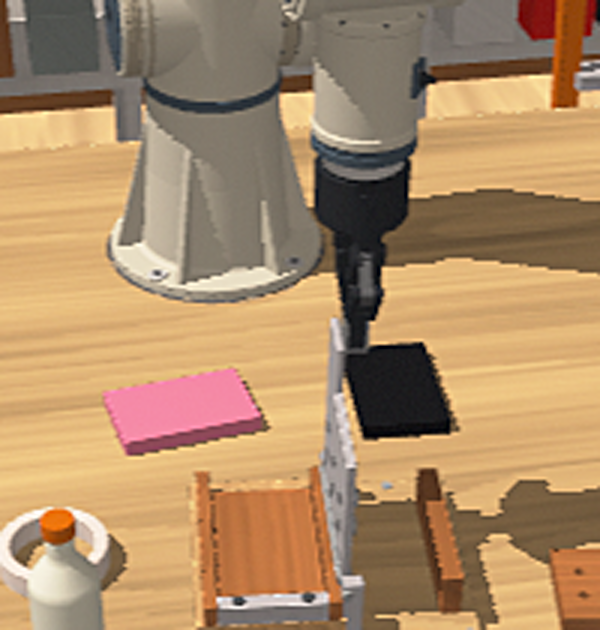

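Leaf is upright (tab top at crop (338,325), finger on its outer side at (358,345)), and the blank is still at the stop. Next I push it over with the tip corner on the tab's outer face.

Run:
```python
import numpy as np
a=np.arange(1.58,3.15,.06); r=np.linspace(147,130,len(a))
Y=r*np.cos(a)+4*np.sin(a)+11.5; Z=62+r*np.sin(a)-4*np.cos(a)
y0,z0=18.7,209
for k in range(len(a)): print(a[k].round(2),((Y[k]-y0)/10).round(2),((z0-Z[k])/10).round(2),Y[k].round(1),Z[k].round(1)); y0,z0=Y[k],Z[k]
```

```text
1.58 -0.46 -0.0 14.1 209.0
1.64 -0.88 0.08 5.4 208.3
1.7 -0.87 0.13 -3.3 207.0
1.76 -0.85 0.18 -11.8 205.2
1.82 -0.84 0.23 -20.2 202.9
1.88 -0.82 0.28 -28.4 200.1
1.94 -0.8 0.33 -36.4 196.9
2.0 -0.77 0.37 -44.1 193.2
2.06 -0.75 0.41 -51.6 189.0
2.12 -0.72 0.46 -58.8 184.5
2.18 -0.68 0.5 -65.6 179.5
2.24 -0.65 0.53 -72.1 174.1
2.3 -0.61 0.57 -78.2 168.4
2.36 -0.58 0.6 -84.0 162.4
2.42 -0.54 0.63 -89.3 156.1
2.48 -0.49 0.66 -94.3 149.4
2.54 -0.45 0.69 -98.8 142.6
2.6 -0.41 0.71 -102.9 135.5
2.66 -0.36 0.73 -106.5 128.2
2.72 -0.32 0.75 -109.7 120.7
2.78 -0.27 0.76 -112.3 113.1
2.84 -0.22 0.77 -114.6 105.4
2.9 -0.17 0.78 -116.3 97.6
2.96 -0.13 0.78 -117.6 89.8
3.02 -0.08 0.79 -118.4 81.9
3.08 -0.03 0.79 -118.7 74.0
3.14 0.02 0.78 -118.5 66.2
```

Request:
drive_tool:
  deltas:
    - [-0.46, 0, 0, 0]
    - [-0.88, 0, 0.08, 0]
    - [-0.87, 0, 0.13, 0]
    - [-0.85, 0, 0.18, 0]
    - [-0.84, 0, 0.23, 0]
    - [-0.82, 0, 0.28, 0]
    - [-0.8, 0, 0.33, 0]

```text
clock: 13.0
eef_pos: [535.9, -16.2, 213.7]
tcp_rot: [3.141, 0.0, 1.462]
contact_force: [1.1, 1.1, 1.8]
opening: -0.0
```

Request:
drive_tool:
  deltas:
    - [-0.77, 0, 0.37, 0]
    - [-0.75, 0, 0.41, 0]
    - [-0.72, 0, 0.46, 0]
    - [-0.68, 0, 0.5, 0]
    - [-0.65, 0, 0.53, 0]
    - [-0.61, 0, 0.57, 0]
    - [-0.58, 0, 0.6, 0]

```text
clock: 13.58
eef_pos: [530.7, -63.2, 178.9]
tcp_rot: [-3.141, 0.0, 1.462]
contact_force: [-0.1, -0.3, 1.8]
opening: 0.002
```

Run:
```python
from h import *
p=np.load('jig.npy'); s=status(p); snap('scene','9',(220,80,420,290),3)
```

```text
t 13.58 jig xy -50.7 -83.8 z 178.9 tip z 161.9 yaw [-3.141  0.     1.462] F [-0.1 -0.3  1.8] op 0.0
```

View pics/scene9.png

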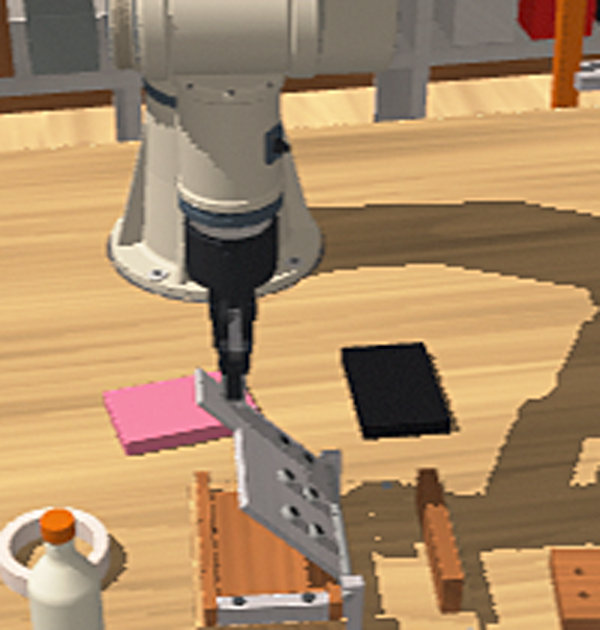

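The leaf is past vertical at about 135° (tab at crop (210,390)), with the tip on its upper face at (235,395). I carry on and slow down at the end.

Request:
drive_tool:
  deltas:
    - [-0.54, 0, 0.63, 0]
    - [-0.49, 0, 0.66, 0]
    - [-0.45, 0, 0.69, 0]
    - [-0.41, 0, 0.71, 0]
    - [-0.36, 0, 0.73, 0]
    - [-0.32, 0, 0.75, 0]
    - [-0.27, 0, 0.76, 0]
    - [-0.22, 0, 0.77, 0]

```text
clock: 14.3
eef_pos: [527.4, -93.3, 121.7]
tcp_rot: [-3.141, 0.0, 1.462]
contact_force: [-0.3, -0.0, 1.4]
opening: 0.001
```

Request:
drive_tool:
  deltas:
    - [-0.17, 0, 0.7, 0]
    - [-0.13, 0, 0.6, 0]
    - [-0.08, 0, 0.5, 0]
    - [-0.04, 0, 0.4, 0]
    - [0, 0, 0.4, 0]
    - [0, 0, 0.4, 0]
    - [0, 0, 0.3, 0]

```text
clock: 14.88
eef_pos: [527.1, -97.0, 89.3]
tcp_rot: [3.142, 0.0, 1.462]
contact_force: [-0.2, 0.3, 0.7]
opening: 0.002
```

Run:
```python
from h import *
p=np.load('jig.npy'); s=status(p)
```

```text
t 14.88 jig xy -50.6 -117.9 z 89.3 tip z 72.3 yaw [3.142 0.    1.462] F [-0.2  0.3  0.7] op 0.0
```

Request:
drive_tool:
  deltas:
    - [-0.2, 0, 0.2, 0]
    - [-0.2, 0, 0.2, 0]
    - [-0.2, 0, 0.1, 0]
    - [0, 0, 0.1, 0]

```text
clock: 15.22
eef_pos: [526.4, -103.4, 83.5]
tcp_rot: [-3.142, 0.0, 1.462]
contact_force: [-0.4, -0.3, 1.2]
opening: 0.0
```

Request:
drive_tool:
  deltas:
    - [0, 0, 0.1, 0]
    - [0, 0, 0.1, 0]
    - [0, 0, 0, 0]

```text
clock: 15.47
eef_pos: [526.5, -103.4, 82.9]
tcp_rot: [3.141, 0.0, 1.462]
contact_force: [-6.2, -0.4, 17.6]
opening: -0.002
```

Request:
drive_tool:
  deltas:
    - [0, 0, 0.05, 0]
    - [0, 0, 0, 0]
    - [0, 0, 0, 0]
    - [0, 0, 0, 0]

```text
clock: 15.8
eef_pos: [526.5, -103.4, 82.8]
tcp_rot: [3.141, 0.0, 1.462]
contact_force: [-7.9, -0.9, 24.0]
opening: 0.0
```

Request:
drive_tool:
  deltas:
    - [0, 0, -0.2, 0]
    - [0, 0, -0.5, 0]
    - [0, 0, -1.5, 0]
    - [0, -1, -2, 0]
    - [0, -2, -2.5, 0]
    - [0, -2.5, -2.5, 0]
    - [0, -2.5, -2, 0]
    - [0, -2, -1, 0]
    - [0, -1, 0, 0]
    - [0, 0, 0, 0]
    - [0, 0, 0, 0]

```text
clock: 16.72
eef_pos: [417.4, -91.2, 202.8]
tcp_rot: [3.141, 0.0, 1.462]
contact_force: [0.0, -0.6, -0.6]
opening: -0.003
```

Run:
```python
from h import *
p=np.load('jig.npy'); s=status(p); snap('scene','10',(220,80,420,290),3)
W=cloud('scene','10'); d=W[...,:2]-p[:2]; C,S=np.cos(p[2]),np.sin(p[2])
x=C*d[...,0]+S*d[...,1]; y=-S*d[...,0]+C*d[...,1]; z=W[...,2]
m=(abs(x)<70)&(y<-15)&(y>-115)&(z>50)&(z<85); print(m.sum(),np.polyfit(y[m],z[m],1))
```

```text
t 16.72 jig xy -160.3 -124.2 z 202.8 tip z 185.8 yaw [3.141 0.    1.462] F [ 0.  -0.6 -0.6] op -0.0
1358 [1.32535809e-02 6.82208992e+01]
```

View pics/scene10.png

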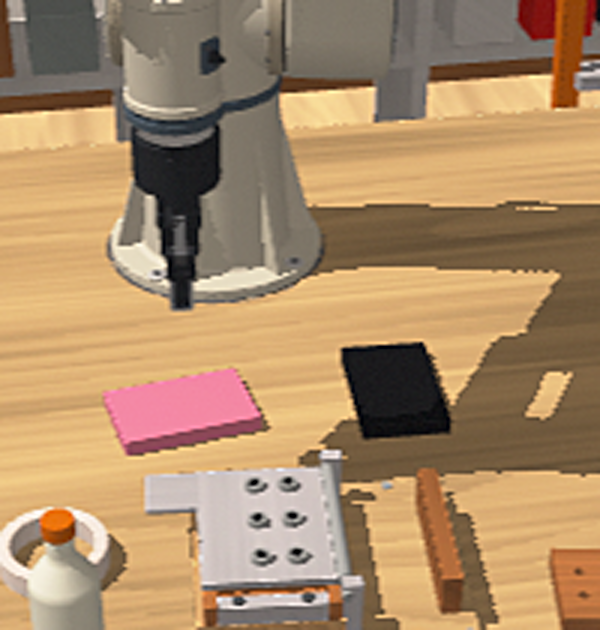

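The leaf lies flat on the fences (crop (260,520)), the blank's end shows at the stop (270,592), and the arm is clear at (180,300).

```bash
python3 -c "
from rig import r,cams,job
print(job.sign_off(), r.sense()['contact_force'])"
```

```text
the job is handed in; nothing more can be done
the job is handed in; nothing more can be done
```

The jig is ready and handed in at about 17 s; no verdict was reported.

- **Blank:** I pushed it about 27 mm with closed fingertips until it met the stop at about 9 N. Pictures from above and from the scene camera, with the leaf still open, showed no gap at the stop. Once the leaf is down only its far end shows, and that still looked home.
- **Leaf:** I swung it over the spine at roughly 0.7 rad/s, with 14 N at most in the force readings. I then pressed it down at 24 N.
- **Method differs from the brief:** the moves only allow the tool to point straight down, so I could not get a fingertip flat under the tab. I lifted the leaf by pressing on the tab's outer edge and moving up, which worked by friction at first. Nothing was gripped.
- **Last checks:** the measured slope of the closed leaf is 0.013 rad, including the raised bushes, against the 0.06 rad allowed. The tool force is about zero, and the arm is clear, with the tip about 186 mm above the bench. The last picture is a crop: in it the glue bottle, the tape roll and the part of the drilled piece in view look unmoved. I did not look at the other bystanders again after the start, but the arm did not go near them.
- **Disagreement:** my first jig fits differed by up to 3 mm and 0.014 rad. I took the yaw (-0.11) from the leaf's edges, and contact later matched it to a few mm.

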